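# Close the laser welder's cooling unit and put it back on run

### The arm

A 6-joint arm with a two-finger parallel gripper is mounted at the origin on the work surface. World frame = base frame: x ahead of the robot, y to its left, z up, the work surface at z = 0. Lengths are in m, angles in degrees, forces in N, time in s.
With the tool pointing down it reaches from about 0.35 to 0.875 m from the base axis. Payload 4.2 kg.
Tool frame: the origin (TCP) lies between the finger pads, 19 mm behind the fingertips; this is the grasp point; z points along the fingers, y is the direction in which the jaws open and shut (so a half turn about z gives the same grasp; the last joint's range is limited). The gripper opens to 87 mm and grips with 3 to 60 N. Pads are 19 mm wide; open, the fingers measure 117 mm over their backs; the gripper's body (75 mm by 190 mm) begins 51 mm behind the grasp point.
Start: joints at [80.077, 22.042, 0.453, 0, -68.411, -14.817], TCP at [0.262, 0.568, 0.241] pointing down, gripper open.
Joint ranges: [-179.83, 179.83], [-69.29, 118.12], [-61.27, 80.66], [-181.25, 117.63], [-171.15, -9.14], [-177.46, 177.46]. Speed limits (degrees/s): [159.86, 159.86, 180, 180, 180, 180].

### API

Orientations are given as a 3x3 rotation matrix whose columns are the frame's x, y, z axes.
In Python, from station import r, vision, finish_job gives the robot as it stands.
- The arm moves only by the shell command python3 -m jog 'ROWS'. ROWS is a JSON object of lists of equal length, an entry for each row: "rot": the turn, a rotation vector about the world's x, y, z in degrees, a list of three; "delta_pos": the shift along the world's x, y, z in mm, a list of three; "grip": the opening in per cent of the stroke, from 0 (shut) to 100 (fully open). A call has 1 to 10 rows; each row shifts and turns the commanded pose from where the row before left it; what a row does not reach is not made up. A row lasts 1/12 s, in which the tool goes at most 41.7 mm and 7.16 degrees, less where a joint would pass 70% of its speed; a pose out of reach is approached as far as the arm can. A call with a gripper value outside its range is refused whole. The fingers move at their own pace and stop on an object; the grip force is fixed at half the most. Time passes only in rows, so rows that do not move let the fingers close. It gives the time, the measured TCP pose, the force and the opening at its end, in the units of the state.
- r.sense(): the state, without advancing time (a new reading comes with each control period).
- vision.capture(name): name is "scene" or "top"; returns a dict with "frame" (400x640x3 uint8, red, green, blue), "K" (3x3 intrinsics, pixels), "k1" (the pictures are not rectified: a ray, as slopes to the right and down, at radius r is drawn at 1 + k1 r^2 times it, then the intrinsics apply), "xyz" and "orientation" of the camera in the world. Camera axes: x right, y up, looking along -z (the intrinsics and any distortion apply to the point x, -y, -z); pixel columns grow to the right and rows downward; lengths in m; the calibration is good to about 2 mm. A picture is of the moment at which its call begins. There is no depth.
- finish_job(): hands the job in, once; it reports no verdict.
The state is a dict: "time_s": time; "joints": joint angles; "joint_velocities": joint speeds; "effort": joint torques, N m; "tcp_pos": TCP position; "ee_rot": TCP orientation; "wrist_force": force on the tool from outside, world axes, zero at the start; "moment": the same for the moment, N m; "gripper_width": opening from 0.0 (shut) to 1.0 (fully open).
Only numpy, scipy, OpenCV 4.12 (cv2) and the standard library are available. Lean on these libraries where they do the work, as an engineer would, in place of code of your own. Each camera call takes 0.05 s, during which the arm holds its last target. There are 200 camera calls.

### The job

The cooling unit has just been topped up. Push the larger of the two rubber stoppers fully home in the unit's slanted filler neck, flange flat against the rim, and then turn the selector bar on top of the unit clockwise past its click to its far stop. Do not knock over the water bottle or the glass jar.

Things in the scene. Friction and masses are not known exactly. Their poses are not given: they have to be found in the camera images.
- stopper: The larger black rubber stopper, round about its z (up through the handle), 100 mm long, 0.12 kg. Origin: centre of its small lower end. Taper 30 mm wide at z=0 to 40 mm at z=45; flange 58 mm wide, z=45 to 51; round handle 28 mm wide, z=51 to 100. Starts upright in a fixed steel holder (60 mm outside, rim 55 mm high, flange on rim) left or right of the unit: lift 50 mm to clear it.
- stopper_seat (a point): Centre of the underside of the larger stopper's flange (stopper z=45 mm). It coincides with the neck's origin when the stopper is fully home.
- small_stopper: A smaller black rubber stopper of like shape, 80 mm long, flange 40 mm and handle 20 mm in diameter, upright in a narrower fixed steel holder (42 mm outside diameter, rim 55 mm high) on the other side of the unit. Not used: it is too small for the neck. Origin at the centre of its lower end, z up.
- tank: The cooling unit: a fixed white box, 140 (x) x 240 (y) x 100 mm high. Origin at the centre of its underside on the bench, z up, its front face looks along its own -x (towards the robot, give or take its yaw). The neck is on its own -y side, the selector on its +y side, 130 mm apart.
- neck: Aluminium filler neck fixed on the unit: a straight tube, 56 mm outside, 44 mm inside, clear for 60 mm. Origin: centre of its mouth, in the rim's plane, 155 mm above the bench. Its z points out of the mouth along the tube, leaning 0.6 rad (34 degrees) from vertical to the unit's front; its y is level, parallel to the unit's y.
- selector (a joint): Angle of the black selector bar about a vertical axis, rad: 0 at the start, growing clockwise seen from above to a stop at 1.4. At 0 the bar lies along the unit's own x. A detent spring pushes it back to 0 below about 0.7 and, past that (the click), on to 1.4 and keeps it there; turning takes 0.2 N m or so.
- selector_grip (a point): On the selector's axis, 143 mm above the bench, the height at which to grip the bar with a tool pointing down. The bar is 75 mm long, 14 mm thick and 35 mm tall, from 120 to 155 mm above the bench, above a 52 mm disc.
- water_bottle: Standing clear plastic bottle, 72 mm diameter, 200 mm tall, loose, far left of the bench. Origin at the centre of its base, z up.
- jar: Standing glass jar with a metal lid, 70 mm diameter, 90 mm tall, loose, far right of the bench. Origin at the centre of its base, z up.
Things that resemble listed ones, but are neither listed nor needed, are in the scene too. What is shaped like the stopper but red or yellow is not meant.

How it is judged (in metres and radians):
On the way, in this order (a step that is already met when the one before it is completed fails the run):
1. the larger stopper is fully home in the filler neck (distance between stopper_seat and neck below 0.006 m and z of stopper_seat in the frame of neck below 0.004 m and angle between the z axis of stopper and the z axis of neck, either way round below 0.1 rad), for 0.2 s.
2. the selector is turned past its click to its far stop, the stopper still home (all of step 1 and value of joint selector above 1.25 rad), for 0.2 s.
At the end, for the whole second after the job is handed in: The larger stopper rests fully home in the neck (flange underside within 4 mm of the rim's plane and 6 mm of the mouth's centre, axes within 0.1 rad), at rest, and the selector stands past its click, at more than 1.25 rad of its 1.4 (all of step 2 and linear speed of stopper below 0.02 m/s); the robot touches nothing.
It fails at once if the water bottle is knocked over (angle between water_bottle's own z axis and vertical above 0.5 rad).
It fails at once if the glass jar is knocked over (angle between jar's own z axis and vertical above 0.5 rad).
It also fails if it takes over 54 s, if anything falls off the work surface, if the arm or the gripper's body presses on something with over 40 N, if the wrist force passes 120 N, or if a joint passes its speed limit or range.

## Working session

There is one attempt and no reset: what is moved stays moved. The work goes in short steps, Python scripts to look and compute and a shell command to move; the robot and the scene stay as the last step left them, time stands still between calls to the robot, and variables do not carry over. Pictures are saved under pics/ and viewed, about 8 in all and at most 12, crops included, and the job is handed in when it is done.

```bash
ls; mkdir -p pics; python3 - <<'E'
from station import r,vision
import cv2
for n in("scene","top"):
    c=vision.capture(n); cv2.imwrite(f"pics/{n}0.png",c["frame"][:,:,::-1]); print(n,c["K"],c["k1"],c["xyz"],c["orientation"])
s=r.sense();print(s)
E
```

```text
pics
scene [[396.94162043   0.         320.18326783]
 [  0.         396.94162043 199.37664605]
 [  0.           0.           1.        ]] -0.10013739681098557 [1.23253848 0.26751291 0.71230235] [[-0.32658083 -0.60370173  0.72724767]
 [ 0.94489962 -0.19015705  0.26646763]
 [-0.02257569  0.77419927  0.63253919]]
top [[467.27557978   0.         319.20799116]
 [  0.         467.27557978 200.7956244 ]
 [  0.           0.           1.        ]] -0.06591303751825818 [ 0.31188108 -0.01296946  1.54428832] [[-0.01042414  0.98893864 -0.14795844]
 [-0.99987373 -0.01208345 -0.01032029]
 [-0.01199398  0.14783218  0.98893973]]
{'time_s': 0.1, 'joints': array([ 8.00765458e+01,  2.20850496e+01,  3.89567740e-01, -2.25377568e-02,
       -6.84124320e+01, -1.48155702e+01]), 'joint_velocities': array([ 0.02875064, -0.02841724,  0.18306855,  0.11249261,  0.07164407,
       -0.13177974]), 'effort': array([-5.77422134e-05, -3.91688132e+01,  1.87936950e+01,  4.23191831e+00,
        1.35028147e-02, -6.96736834e-05]), 'tcp_pos': array([0.26135078, 0.56719439, 0.24030331]), 'ee_rot': array([[ 9.08162680e-01, -4.18616862e-01, -6.84869287e-04],
       [-4.18617403e-01, -9.08160921e-01, -1.79221369e-03],
       [ 1.28279348e-04,  1.91431979e-03, -9.99998159e-01]]), 'wrist_force': array([ 0.12928286,  0.44465336, -0.55188942]), 'moment': array([-0.02555014, -0.04309939, -0.01450709]), 'gripper_width': 0.9981915452263512}
```

View pics/top0.png

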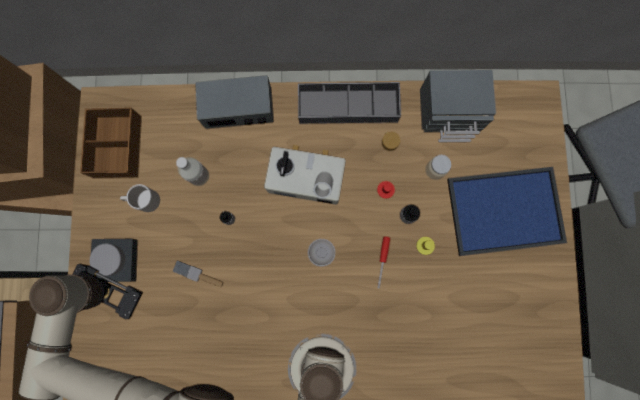

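View pics/scene0.png

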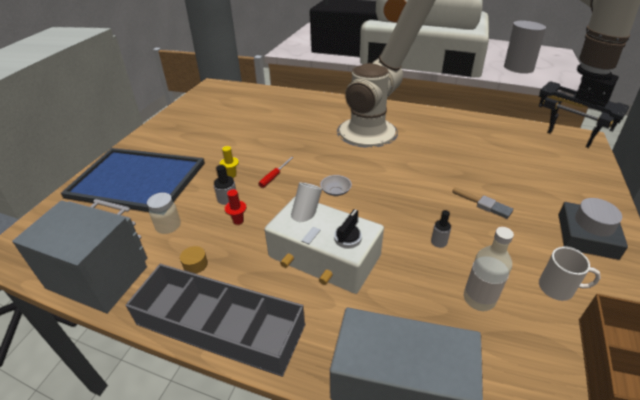

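The top view shows the unit at about (305,175), with the neck at (323,183) and the selector at (285,162). The larger stopper is on the right at (411,213) and the small one on the left at (227,217). I'll take enlarged crops next.

```bash
cat > h.py <<'E'
import numpy as np, cv2
from station import r,vision
def cam(n):
    c=vision.capture(n); c["R"]=np.array(c["orientation"])@np.diag([1,-1,-1]); c["t"]=np.array(c["xyz"]); c["D"]=np.array([c["k1"],0,0,0.]); return c
def proj(c,P):
    P=np.asarray(P,float).reshape(-1,3); rv=cv2.Rodrigues(c["R"].T)[0]
    return cv2.projectPoints(P,rv,-c["R"].T@c["t"],c["K"],c["D"])[0].reshape(-1,2)
def onz(c,uv,z):
    q=cv2.undistortPoints(np.array([[uv]],float),c["K"],c["D"])[0,0]
    d=c["R"]@np.array([q[0],q[1],1]); return c["t"]+d*(z-c["t"][2])/d[2]
def crop(c,x0,y0,x1,y1,s,name,polys=()):
    im=cv2.resize(c["frame"][y0:y1,x0:x1,::-1],None,fx=s,fy=s,interpolation=cv2.INTER_CUBIC)
    im=cv2.convertScaleAbs(im,alpha=1.4)
    for P,col in polys:
        p=(proj(c,P)+.5-[x0,y0])*s
        cv2.polylines(im,[np.round(p).astype(np.int32)],False,col,1,cv2.LINE_AA)
    cv2.imwrite("pics/"+name,im)
def circ(o,R,rad,z=0):
    a=np.linspace(0,2*np.pi,40); return o+(R@np.array([rad*np.cos(a),rad*np.sin(a),0*a+z])).T
E
python3 - <<'E'
from h import *
a=cam("top");crop(a,255,140,440,240,4,"t1.png")
b=cam("scene");crop(b,205,140,395,290,4,"s1.png")
for n,uv,z in(("stop",(411,213),.1),("small",(227,217),.09),("red",(386,189),.1),("neck",(323,181),.155),("sel",(285,162),.155)):print(n,onz(a,uv,z).round(3))
E
```

```text
stop [ 0.486 -0.283  0.1  ]
small [0.481 0.293 0.09 ]
red [ 0.563 -0.208  0.1  ]
neck [ 0.58  -0.011  0.155]
sel [0.641 0.105 0.155]
```

View pics/t1.png

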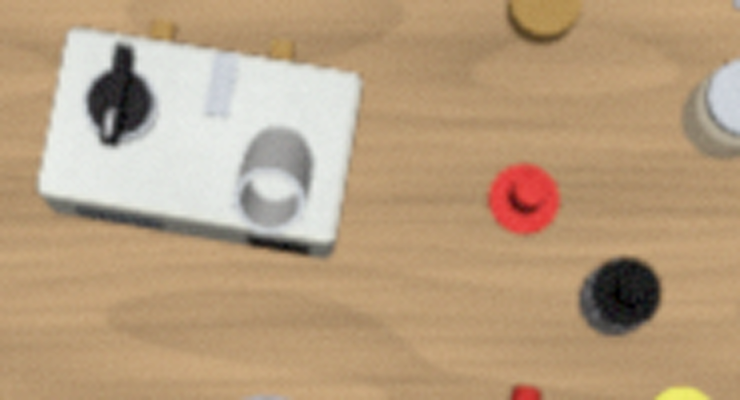

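View pics/s1.png

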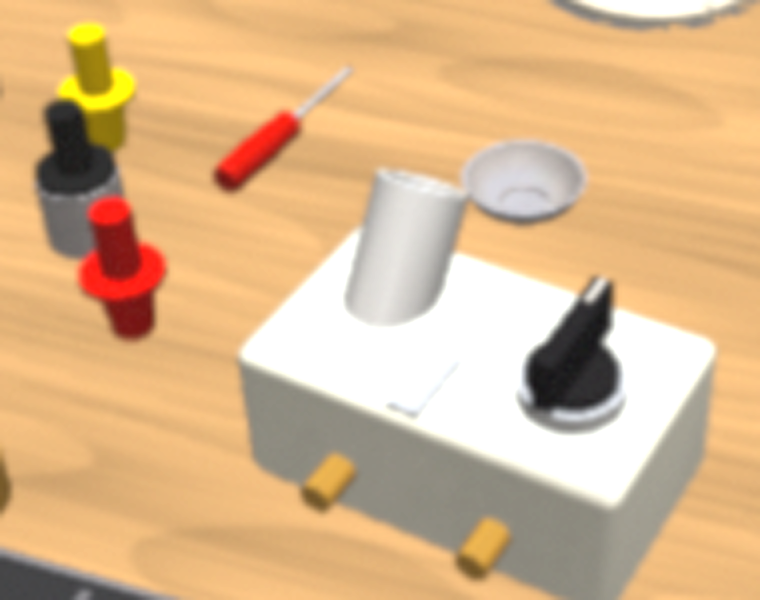

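The top crop shows the rim centre at about (271,196), the bar lying along the unit's x, and the flange disc at (623,293). In the scene crop, the mouth is at (424,185) and the larger stopper's handle top is at (66,108), standing in its grey holder. Next I'll fit the poses from both views together.

```bash
python3 - <<'E'
from h import *
from scipy.optimize import least_squares
from scipy.spatial.transform import Rotation as Ro
a=cam("top");b=cam("scene")
T=lambda p:(np.array(p)+.5)/4-.5+[255,140]
S=lambda p:(np.array(p)+.5)/4-.5+[205,140]
# tank: corner order (+x,+y),(+x,-y),(-x,+y),(-x,-y)
C=np.array([[.07,.12,.1],[.07,-.12,.1],[-.07,.12,.1],[-.07,-.12,.1]])
uT=[T(p) for p in((70,28),(361,71),(38,194),(330,242))]
uS=[S(p) for p in((614,502),(240,354),(717,347),(358,228))]
def W(v,P): return Ro.from_euler('z',v[2]).apply(P)+[v[0],v[1],0]
f=lambda v:np.r_[(proj(a,W(v,C))-uT).ravel(),(proj(b,W(v,C))-uS).ravel()]
s=least_squares(f,[.62,.04,-.15],loss='soft_l1');print("tank",s.x.round(4),f(s.x).round(1));v=s.x
def tri(pa,pb,z=None):
    g=lambda p:np.r_[(proj(a,p)-pa).ravel(),(proj(b,p)-pb).ravel()]
    o=least_squares(g,[.6,0,.1]);return o.x,g(o.x).round(1)
inv=lambda p:Ro.from_euler('z',-v[2]).apply(p-[v[0],v[1],0])
m,e=tri(T((271,196)),S((423,184)));print("mouth",m.round(4),e,inv(m).round(4))
m2,e=tri(T((124,46)),S((543,352)));m3,e2=tri(T((113,107)),S((600,283)))
print("bar far/near",m2.round(3),e,m3.round(3),e2,inv((m2+m3)/2).round(4))
fl,e=tri(T((624,291)),S((76,166)));print("flange",fl.round(4),e)
print("flange top z.061",onz(a,T((624,291)),.061).round(4),onz(b,S((76,166)),.061).round(4),"handle b z.11",onz(b,S((65,109)),.11).round(4))
N=np.array([m[0],m[1],.155]);Rn=Ro.from_euler('z',v[2]).as_matrix()@Ro.from_euler('y',-.6).as_matrix()
sel=W(v,[[0,.065,0]])[0]
st=(onz(a,T((624,291)),.061)+onz(b,S((76,166)),.061))/2; st[2]=0
G=(0,255,0);P=[(W(v,C[[0,1,3,2,0]]),G),(circ(N,Rn,.028),G),(circ(N,Rn,.022),G),(circ(N,Rn,.028,-.06),G),(circ(sel,np.eye(3),.026,.12),G),(circ(st,np.eye(3),.029,.061),G),(circ(st,np.eye(3),.014,.11),G),(circ(st,np.eye(3),.03,0),G)]
crop(a,255,140,440,240,4,"t2.png",P);crop(b,205,140,395,290,4,"s2.png",P)
im=np.zeros((500,800,3),np.uint8);A=cv2.imread("pics/t2.png");B=cv2.imread("pics/s2.png")
im=np.vstack([cv2.resize(A,(590,319)),cv2.resize(B,(590,466))[:281]]);cv2.imwrite("pics/m2.png",im)
E
```

```text
tank [ 0.618   0.0474 -0.1757] [-0.9 -1.   0.7  0.  -0.9  0.1  1.5  0.4  0.3  1.3 -3.1  0.2  0.7 -1.7
  0.2 -2.6]
mouth [ 0.5552 -0.0056  0.1581] [-0.9  0.3 -0.8 -0. ] [-0.0526 -0.0632  0.1581]
bar far/near [0.673 0.103 0.162] [-0.4  0.1 -0.3 -0. ] [0.622 0.116 0.169] [-2.1  0.6 -1.5  0. ] [0.0179 0.0666 0.1656]
flange [ 0.4921 -0.2884  0.064 ] [-0.2  0.1 -0.2 -0. ]
flange top z.061 [ 0.4928 -0.2895  0.061 ] [ 0.4886 -0.2905  0.061 ] handle b z.11 [ 0.4893 -0.289   0.11  ]
```

View pics/m2.png

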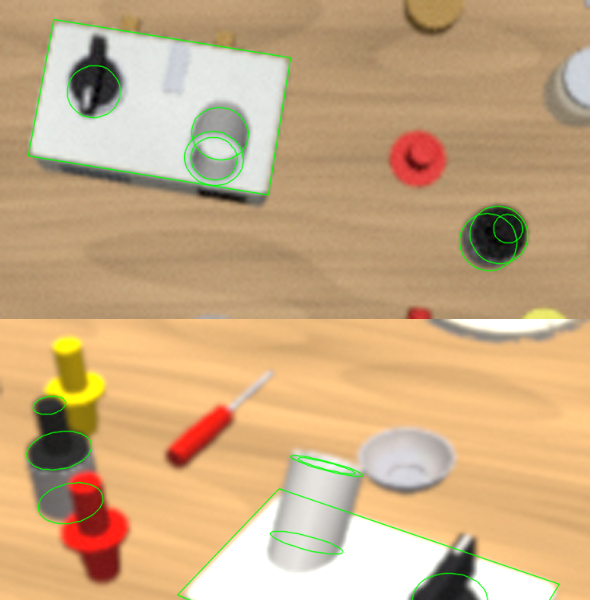

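The overlay agrees to a few mm: larger stopper at (0.4905, -0.2895), mouth at about (0.556, -0.006), yaw -0.176. The selector disc sits about 6 mm further +x than I drew it. Now I'll move above the stopper with the jaws along the unit's y.

```bash

J='{"delta_pos":[[9.5,-35.7,-2],[9.5,-35.7,-2],[9.5,-35.7,-2],[9.5,-35.7,-2],[9.5,-35.7,-2],[9.5,-35.7,-2],[9.5,-35.7,-2],[9.5,-35.7,-2]],"rot":[[0,0,0.6],[0,0,0.6],[0,0,0.6],[0,0,0.6],[0,0,0.6],[0,0,0.6],[0,0,0.6],[0,0,0.6]],"grip":[100,100,100,100,100,100,100,100]}' ; unset J
python3 -m jog '{"delta_pos":[[9.5,-35.7,-2],[9.5,-35.7,-2],[9.5,-35.7,-2],[9.5,-35.7,-2],[9.5,-35.7,-2],[9.5,-35.7,-2],[9.5,-35.7,-2],[9.5,-35.7,-2]],"rot":[[0,0,0.6],[0,0,0.6],[0,0,0.6],[0,0,0.6],[0,0,0.6],[0,0,0.6],[0,0,0.6],[0,0,0.6]],"grip":[100,100,100,100,100,100,100,100]}'
python3 -m jog '{"delta_pos":[[9.5,-35.7,-2],[9.5,-35.7,-2],[9.5,-35.7,-2],[9.5,-35.7,-2],[9.5,-35.7,-2],[9.5,-35.7,-2],[9.5,-35.7,-2],[9.5,-35.7,-2]],"rot":[[0,0,0.6],[0,0,0.6],[0,0,0.6],[0,0,0.6],[0,0,0.6],[0,0,0.6],[0,0,0.6],[0,0,0.6]],"grip":[100,100,100,100,100,100,100,100]}'
python3 -m jog '{"delta_pos":[[9.5,-35.7,-2],[9.5,-35.7,-2],[9.5,-35.7,-2],[9.5,-35.7,-2],[9.5,-35.7,-2],[9.5,-35.7,-2],[9.5,-35.7,-2],[9.5,-35.7,-2],[0,0,0],[0,0,0]],"rot":[[0,0,0.6],[0,0,0.6],[0,0,0.6],[0,0,0.6],[0,0,0.6],[0,0,0.6],[0,0,0.6],[0,0,0.6],[0,0,0],[0,0,0]],"grip":[100,100,100,100,100,100,100,100,100,100]}'
python3 -c "
from station import r;s=r.sense();print(s['joints'],s['tcp_pos'],s['ee_rot'])"
```

```text
time_s: 0.97
tcp_pos: [0.3376, 0.2802, 0.2253]
ee_rot: [[0.94, -0.34, 0.0], [-0.34, -0.94, 0.0], [0.0, -0.001, -1.0]]
wrist_force: [0.4, -0.6, -0.3]
gripper_width: 0.997
time_s: 1.63
tcp_pos: [0.4136, -0.0053, 0.2096]
ee_rot: [[0.966, -0.26, 0.001], [-0.26, -0.966, 0.0], [0.001, -0.001, -1.0]]
wrist_force: [1.4, -0.2, 0.4]
gripper_width: 1.001
time_s: 2.47
tcp_pos: [0.4893, -0.2908, 0.1922]
ee_rot: [[0.983, -0.183, -0.001], [-0.183, -0.983, 0.001], [-0.002, -0.0, -1.0]]
wrist_force: [-0.1, -0.2, 0.4]
gripper_width: 1.0
[-1.44256153e+01  1.89799222e+01 -1.16309403e+01 -1.01247360e-02
 -5.94800482e+01  9.38928851e+01] [ 0.48925361 -0.29080913  0.19221942] [[ 9.83133036e-01 -1.82885719e-01 -1.49873442e-03]
 [-1.82885098e-01 -9.83134145e-01  5.42706800e-04]
 [-1.57271031e-03 -2.59456792e-04 -9.99998730e-01]]
```

```bash

python3 -m jog '{"delta_pos":[[1,1,-26],[0,0,-26],[0,0,-26],[0,0,-18],[0,0,-8],[0,0,0]],"rot":[[0,0,0.4],[0,0,0],[0,0,0],[0,0,0],[0,0,0],[0,0,0]],"grip":[100,100,100,100,100,100]}'
python3 -m jog '{"delta_pos":[[0,0,0],[0,0,0],[0,0,0],[0,0,0],[0,0,0],[0,0,0],[0,0,0],[0,0,0]],"rot":[[0,0,0],[0,0,0],[0,0,0],[0,0,0],[0,0,0],[0,0,0],[0,0,0],[0,0,0]],"grip":[10,10,10,10,10,10,10,10]}'
```

```text
time_s: 2.97
tcp_pos: [0.4893, -0.2869, 0.0877]
ee_rot: [[0.985, -0.172, -0.004], [-0.172, -0.985, 0.001], [-0.004, -0.001, -1.0]]
wrist_force: [-1.2, -0.8, 0.1]
gripper_width: 0.998
time_s: 3.63
tcp_pos: [0.4905, -0.2882, 0.0894]
ee_rot: [[0.985, -0.173, 0.0], [-0.173, -0.985, -0.0], [0.0, 0.0, -1.0]]
wrist_force: [0.4, -0.4, -1.0]
gripper_width: 0.476
```

```bash

python3 -m jog '{"delta_pos":[[0,0,0],[0,0,0],[0,0,0],[0,0,0],[0,0,0],[0,0,0]],"rot":[[0,0,0],[0,0,0],[0,0,0],[0,0,0],[0,0,0],[0,0,0]],"grip":[5,5,5,5,5,5]}'
```

```text
time_s: 4.13
tcp_pos: [0.4905, -0.2883, 0.0893]
ee_rot: [[0.985, -0.173, -0.0], [-0.173, -0.985, -0.0], [-0.0, 0.0, -1.0]]
wrist_force: [-0.2, -0.6, 0.2]
gripper_width: 0.314
```

```bash

python3 -m jog '{"delta_pos":[[0,0,15],[0,0,35],[0,0,39],[0,0,39],[0,0,28],[0,0,0]],"rot":[[0,0,0],[0,0,0],[0,0,0],[0,0,0],[0,0,0],[0,0,0]],"grip":[5,5,5,5,5,5]}'
python3 -m jog '{"delta_pos":[[0.4,20,0],[0.4,30,0],[0.4,35,0],[0.4,35,0],[0.4,35,0],[0.4,35,0],[0.4,35,0],[0.4,30,0],[0.4,23,0],[0.4,15.5,0]],"rot":[[0,0,0],[-0.75,-4.23,0],[-0.75,-4.23,0],[-0.75,-4.23,0],[-0.75,-4.23,0],[-0.75,-4.23,0],[-0.75,-4.23,0],[-0.75,-4.23,0],[-0.75,-4.23,0],[0,0,0]],"grip":[5,5,5,5,5,5,5,5,5,5]}'
python3 -m jog '{"delta_pos":[[0,0,0],[0,0,0]],"rot":[[0,0,0],[0,0,0]],"grip":[5,5]}'
python3 - <<'E'
from h import *
a=cam("top");b=cam("scene");s=r.sense()
t=s["tcp_pos"];z=-s["ee_rot"][:,2];print(t.round(4),z.round(4),s["ee_rot"].round(3).tolist(),s["joints"].round(1),s["gripper_width"])
from scipy.spatial.transform import Rotation as Ro
N=np.array([.555,-.0056,.155]);Rn=(Ro.from_euler('z',-.1757)*Ro.from_euler('y',-.6)).as_matrix();print(Rn[:,2])
G=(0,255,0);P=[(circ(N,Rn,.028),G),(circ(N,Rn,.022),G)]
Rs=s["ee_rot"]@np.diag([1,-1,-1]);O=t-Rs[:,2]*.079;c=(0,0,255);P+=[(circ(O,Rs,.015),c),(circ(O,Rs,.029,.045),c),(circ(O,Rs,.02,.045),c)]
crop(a,290,140,350,215,6,"t3.png",P);crop(b,265,150,345,225,8,"s3.png",P)
A=cv2.imread("pics/t3.png");B=cv2.imread("pics/s3.png")
A=cv2.copyMakeBorder(A,0,600-A.shape[0],0,0,0);B=cv2.resize(B,(440,412));B=cv2.copyMakeBorder(B,0,600-412,0,0,0);cv2.imwrite("pics/m3.png",np.hstack([A,B]))
E
```

```text
time_s: 4.63
tcp_pos: [0.4935, -0.2894, 0.2525]
ee_rot: [[0.985, -0.172, 0.013], [-0.171, -0.985, -0.005], [0.013, 0.003, -1.0]]
wrist_force: [-0.1, -1.3, -0.9]
gripper_width: 0.318
time_s: 5.47
tcp_pos: [0.4938, -0.0337, 0.2451]
ee_rot: [[0.853, -0.186, 0.488], [-0.151, -0.982, -0.11], [0.5, 0.02, -0.866]]
wrist_force: [-0.2, -0.4, -2.6]
gripper_width: 0.317
time_s: 5.63
tcp_pos: [0.4969, -0.0336, 0.2475]
ee_rot: [[0.851, -0.187, 0.491], [-0.153, -0.982, -0.108], [0.502, 0.017, -0.865]]
wrist_force: [0.5, -0.0, -1.4]
gripper_width: 0.313
[ 0.4977 -0.0341  0.2481] [-0.4915  0.1088  0.8641] [[0.85, -0.189, 0.491], [-0.155, -0.982, -0.109], [0.503, 0.016, -0.864]] [ 19.1  -3.5 -49.2  41.6 -23.4  24.6] 0.31962377727243346
[-0.55594948  0.09869804  0.82533561]
```

View pics/m3.png

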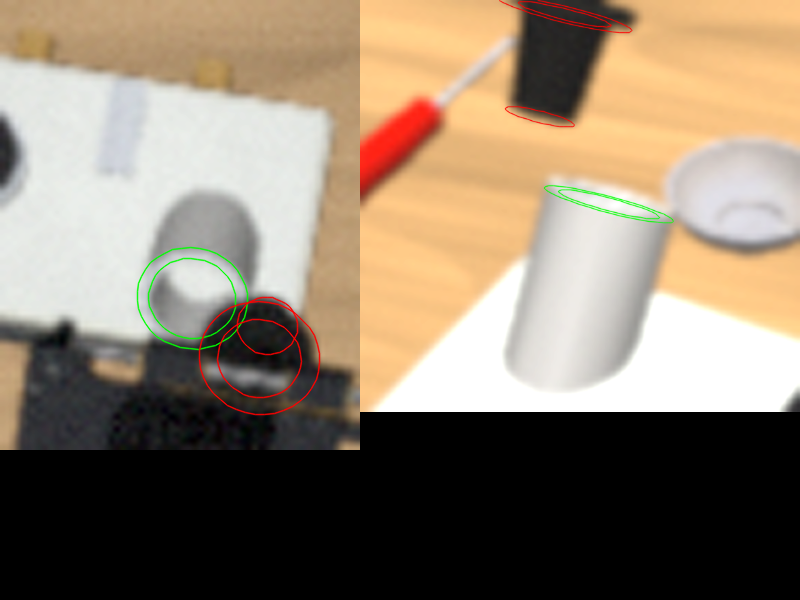

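The neck and stopper tip are both clearly visible. The drawn rim is about 1 px off in each view, so I'll work out that correction.

```bash
python3 - <<'E'
from h import *
a=cam("top");b=cam("scene")
A=onz(a,[271/4+255-.4,194.5/4+140-.4],.155);B=onz(b,[422.5/4+205-.4,183.5/4+140-.4],.155);print(A.round(4),B.round(4))
s=r.sense();t=s["tcp_pos"];R=s["ee_rot"];nz=np.array([-.556,.0987,.8253]);N=(A+B)/2
from scipy.spatial.transform import Rotation as Ro
yt=np.array([.1748,.9846,0]);Rt=np.c_[np.cross(-yt,-nz),-yt,-nz]
print("rot",np.degrees(Ro.from_matrix(Rt@R.T).as_rotvec()).round(2),"delta to standoff 109mm",((N+.109*nz-t)*1000).round(1),t.round(4),N)
E
```

```text
[ 0.558  -0.0084  0.155 ] [ 0.5505 -0.006   0.155 ]
rot [ 0.17 -4.25  0.86] delta to standoff 109mm [-4.2 37.8 -3.3] [ 0.4979 -0.0342  0.2483] [ 0.55425755 -0.00717204  0.155     ]
```

```bash

python3 -m jog '{"delta_pos":[[-1,10,-1],[-1,10,-1],[-1,10,-1],[-1,7.8,-0.3],[0,0,0],[0,0,0],[0,0,0]],"rot":[[0,-1.1,0.2],[0,-1.1,0.2],[0,-1.1,0.2],[0.2,-1,0.3],[0,0,0],[0,0,0],[0,0,0]],"grip":[5,5,5,5,5,5,5]}'
cat > look.py <<'E'
import sys
from h import *
from scipy.spatial.transform import Rotation as Ro
a=cam("top");b=cam("scene");s=r.sense()
t=s["tcp_pos"];R=s["ee_rot"];N=np.array([.5543,-.0072,.155])
Rn=(Ro.from_euler('z',-.1757)*Ro.from_euler('y',-.6)).as_matrix()
Rt=Rn@np.diag([1,-1,-1]);
print("rot err",np.degrees(Ro.from_matrix(Rt@R.T).as_rotvec()).round(2),"tcp in neck mm",(Rn.T@(t-N)*1000).round(1),"F",s["wrist_force"].round(1),s["gripper_width"],s["time_s"])
G=(0,255,0);c=(0,0,255);Rs=R@np.diag([1,-1,-1]);O=t-Rs[:,2]*.079
P=[(circ(N,Rn,.028),G),(circ(O,Rs,.015),c),(circ(O,Rs,.029,.045),c)]
if len(sys.argv)>2: P=[]
crop(a,290,150,350,210,6,"A.png",P);crop(b,275,140,347,230,6,"B.png",P)
A=cv2.imread("pics/A.png");B=cv2.imread("pics/B.png")
A=cv2.copyMakeBorder(A,0,B.shape[0]-A.shape[0],0,0,0);cv2.imwrite("pics/"+sys.argv[1],np.hstack([A,B]))
E
python3 look.py m4.png
```

```text
time_s: 6.42
tcp_pos: [0.4941, 0.0033, 0.2454]
ee_rot: [[0.812, -0.175, 0.557], [-0.144, -0.985, -0.098], [0.566, -0.001, -0.825]]
wrist_force: [-0.4, 0.1, -1.0]
gripper_width: 0.314
rot err [-0.03  0.1  -0.06] tcp in neck mm [  0.7   0.4 109.2] F [-0.4 -0.2 -1.3] 0.3162646097681675 6.5167
```

View pics/m4.png

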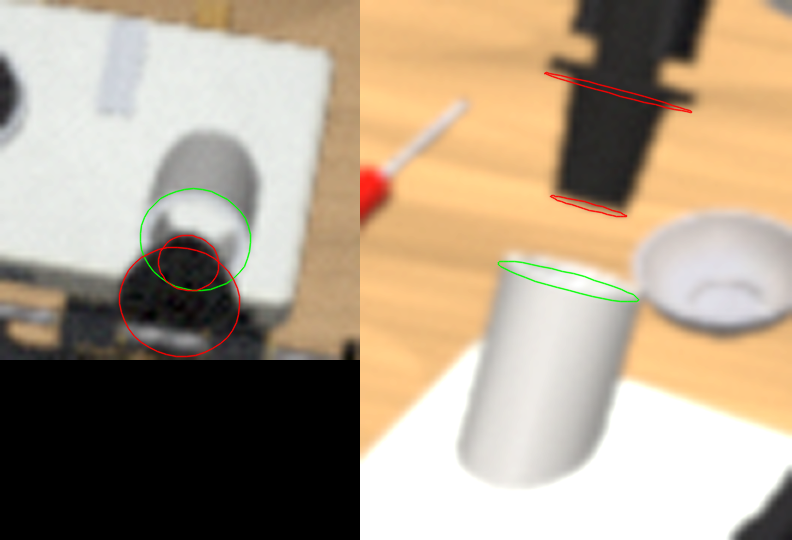

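The stopper hangs over the mouth. The scene view puts it about 2 mm too far +y, while the top view looks aligned. I'll shift it -1 mm in y and start the insertion, watching the force.

```bash

python3 -m jog '{"delta_pos":[[-0.75,-0.9,-0.4],[6.7,-1.2,-9.9],[6.7,-1.2,-9.9],[6.7,-1.2,-9.9],[5,-0.9,-7.4],[0,0,0],[0,0,0]],"rot":[[0,0,0],[0,0,0],[0,0,0],[0,0,0],[0,0,0],[0,0,0],[0,0,0]],"grip":[5,5,5,5,5,5,5]}'
python3 look.py m5.png
```

```text
time_s: 7.1
tcp_pos: [0.5171, 0.0019, 0.2178]
ee_rot: [[0.82, -0.179, 0.544], [-0.145, -0.984, -0.105], [0.554, 0.007, -0.833]]
wrist_force: [-0.5, -0.9, -3.3]
gripper_width: 0.31
rot err [ 0.3  -0.77  0.19] tcp in neck mm [ 3.8  2.7 73.9] F [-1.2 -1.3 -3.4] 0.31443588685369106 7.2
```

View pics/m5.png

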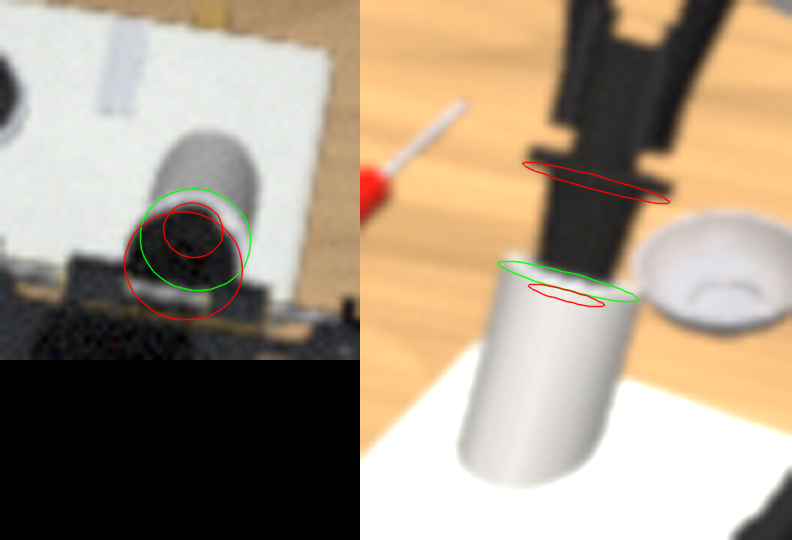

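```bash
python3 -c "
from station import r;s=r.sense();print(s['joints'].round(1),s['joint_velocities'].round(1),s['moment'],s['wrist_force'])"
python3 -m jog '{"delta_pos":[[0,0,0],[0,0,0],[0,0,0]],"rot":[[0,0,0],[0,0,0],[0,0,0]],"grip":[5,5,5]}'; python3 -c "
from station import r;s=r.sense();print(s['joints'].round(1),s['joint_velocities'].round(1),s['moment'],s['wrist_force'])"
```

```text
[  5.9  -0.1 -57.3  88.2  -9.2 -11.5] [ 0.1 -0.5 -0.1  0.3 -0.1 -0. ] [-0.10272605  2.04783024 -0.33941151] [-1.16350286 -1.25336255 -3.38832994]
time_s: 7.45
tcp_pos: [0.5168, 0.0022, 0.2183]
ee_rot: [[0.819, -0.178, 0.545], [-0.144, -0.984, -0.105], [0.555, 0.007, -0.832]]
wrist_force: [-2.2, -1.4, -3.0]
gripper_width: 0.312
[  5.9  -0.2 -57.3  88.2  -9.2 -11.5] [-0.1  0.1  0.1  0.1  0.1 -0. ] [-0.20982901  2.27184327 -0.37369862] [-2.21754978 -1.37035231 -2.99920789]
```

Joint 5 is at its limit (-9.14°), because the tool axis runs nearly parallel to the forearm here. I'll fit a kinematic model from the logged poses to find a way around this.

```bash
cat > kin.py <<'E'
import numpy as np
from scipy.spatial.transform import Rotation as Ro
from scipy.optimize import least_squares
E=lambda a,d:Ro.from_euler(a,d,degrees=True)
def fk(q,p,s4=1,s6=-1):
    h,a1,a2,a3,d4,d5,d6=p
    R=E('z',q[0]);P=R.apply([a1+a2*np.sin(np.radians(q[1])),0,h+a2*np.cos(np.radians(q[1]))])
    R=R*E('y',-(q[2]-q[1]));P=P+R.apply([d4,0,a3]);R=R*E('x',s4*q[3]);P=P+R.apply([0,d5,0])
    R=R*E('y',-q[4]);P=P+R.apply([d6,0,0])
    # tool: z along x ; at roll 0 (tool down): 
    T=R*Ro.from_matrix(np.array([[0,0,1],[1,0,0],[0,1,0.]]))*E('z',s6*q[5])
    return P,T
E
python3 - <<'E'
from kin import *
from station import r
s=r.sense()
D=[([80.077,22.085,.39,-.02,-68.412,-14.816],[.26135,.56719,.2403],[[.90816,-.41862,-.0007],[-.41862,-.90816,-.0018],[.0001,.0019,-1]]),
([-14.4256,18.9799,-11.631,-.01,-59.48,93.893],[.48925,-.29081,.19222],[[.98313,-.18289,-.0015],[-.18289,-.98313,.0005],[-.0016,-.0003,-1]]),
([19.1,-3.5,-49.2,41.6,-23.4,24.6],[.4977,-.0341,.2481],[[.85,-.189,.491],[-.155,-.982,-.109],[.503,.016,-.864]]),
(s["joints"],s["tcp_pos"],s["ee_rot"])]
for s4 in(1,-1):
  for s6 in(1,-1):
    def f(p):
        o=[]
        for q,t,R in D:
            P,T=fk(q,p[:7],s4,s6);o+=list((P-t)*1e3)+list(np.degrees((T*E('z',p[7]*100)*0+0 if 0 else (Ro.from_matrix(R).inv()*T*E('z',p[7]))).as_rotvec()))
        return np.array(o)
    best=min((least_squares(f,[.2,0,.45,0,.45,-.15,.35,g]) for g in(0,90,180,-90)),key=lambda x:x.cost)
    print(s4,s6,best.cost.round(2),best.x.round(4)); 
    if best.cost<500: print(best.fun.reshape(-1,6).round(1))
E
```

```text
1 1 19085.57 [ -0.4466   0.8153   0.1738   0.1554  -0.4076  -0.1586  -0.1917 -20.3409]
1 -1 17344.49 [ -0.4466   0.8153   0.1738   0.1554  -0.4076  -0.1586  -0.1917 116.6576]
-1 1 12892.48 [ 1.585000e-01  3.000000e-04  5.654000e-01  6.000000e-04  4.210000e-01
 -1.598000e-01  2.871000e-01 -1.360872e+02]
-1 -1 0.02 [ 1.585000e-01  3.000000e-04  5.654000e-01  6.000000e-04  4.210000e-01
 -1.598000e-01  2.871000e-01 -1.800212e+02]
[[-0.  -0.  -0.   0.   0.  -0. ]
 [ 0.1  0.   0.1 -0.   0.  -0. ]
 [ 0.  -0.1 -0.1 -0.  -0.   0.1]
 [-0.   0.1  0.  -0.  -0.  -0. ]]
```

The model fits to 0.1 mm. Next I'll enumerate IK solutions along the insertion, with the tool axis tilted against the stopper axis about the jaw axis by phi.

```bash
cat >> kin.py <<'E'
p0=[.1585,.0003,.5654,.0006,.421,-.1598,.2871]
LO=np.array([-179.8,-69.2,-61.2,-181.2,-171.1,-177.4]);HI=np.array([179.8,118.1,80.6,117.6,-9.2,177.4])
def FK(q):
    P,T=fk(q,p0,-1,-1);return P,T*E('z',180)
def ik(P,T,n=60,seed=0,q0=None):
    rng=np.random.default_rng(seed);S=[]
    for i in range(n):
        x=q0 if q0 is not None and i==0 else rng.uniform(np.maximum(LO,[-60,-60,-61,-181,-120,-177]),np.minimum(HI,[60,90,60,117,-10,177]))
        def f(q):
            a,b=FK(q);return np.r_[(a-P)*20,(T.inv()*b).as_rotvec()*3]
        o=least_squares(f,x,bounds=(LO,HI),max_nfev=60)
        if o.cost<1e-6 and not any(np.abs(o.x-s).max()<2 for s in S):S.append(o.x)
    return S
N=np.array([.5543,-.0072,.155]);Rn=Ro.from_euler('z',-.1757)*Ro.from_euler('y',-.6)
E
cat > e.py <<'E'
from kin import *
for phi in(0,10,20,30):
  for k in(.104,.032):
    T=Rn*Ro.from_euler('y',phi,degrees=True)*Ro.from_matrix(np.diag([1.,-1,-1]))
    for fl in(0,180):
        for q in ik(N+Rn.apply([0,0,k]),T*E('z',fl),25):print(phi,k,fl,q.round(0))
E
timeout 500 python3 e.py
```

```text
0 0.104 0 [ 15.  -4. -57.  69. -15.   1.]
10 0.104 0 [ 25.  -1. -42.  27. -32.  33.]
10 0.104 180 [  25.   -1.  -42.   27.  -32. -147.]
10 0.032 0 [ 20.   7. -46.  38. -19.  26.]
10 0.032 180 [  20.    7.  -46.   38.  -19. -154.]
20 0.104 0 [ 24.   3. -31.  11. -45.  49.]
20 0.104 180 [  24.    3.  -31.   11.  -45. -131.]
20 0.032 0 [ 21.  10. -31.  12. -36.  50.]
20 0.032 180 [  21.   10.  -31.   12.  -36. -130.]
30 0.104 0 [ 20.   7. -21.   3. -58.  58.]
30 0.104 180 [  20.    7.  -21.    3.  -58. -122.]
30 0.032 0 [ 18.  15. -21.   3. -51.  60.]
30 0.032 180 [  18.   15.  -21.    3.  -51. -120.]
```

phi = 10° is feasible all the way to home, and the loose taper in the 44 mm tube allows that tilt down to the flange. So I'll back out a little, tip the tool 10° more upright, insert tilted, then let the flange contact square the stopper in the jaws.

```bash

cat > st.py <<'E'
from kin import *
from station import r
s=r.sense();t=s["tcp_pos"];T=Ro.from_matrix(s["ee_rot"])
L=Rn.inv()
print("neck mm",(L.apply(t-N)*1e3).round(1),"tool-vs-neck rotvec",np.degrees((L*T*Ro.from_matrix(np.diag([1.,-1,-1]))).as_rotvec()).round(1),"q",s["joints"].round(0),"F(neck)",L.apply(s["wrist_force"]).round(1),"M",s["moment"].round(2),"w",round(s["gripper_width"],3),s["time_s"])
E
python3 -m jog '{"delta_pos":[[-2,0.3,3.5],[-2,-0.5,5],[1,-0.7,1.5],[1,-0.7,1.4],[1,-0.7,1],[1,-0.7,1],[0.8,-0.7,1],[0,0,1],[0,0,0],[0,0,0]],"rot":[[0,0,0],[0.2,1,0],[0.35,1.6,0.04],[0.35,1.6,0.04],[0.35,1.6,0.04],[0.35,1.6,0.04],[0.35,1.6,0.03],[0.1,0.1,0],[0,0,0],[0,0,0]],"grip":[5,5,5,5,5,5,5,5,5,5]}'
python3 st.py
```

```text
time_s: 8.28
tcp_pos: [0.5209, -0.0028, 0.2345]
ee_rot: [[0.888, -0.176, 0.426], [-0.158, -0.984, -0.078], [0.433, 0.002, -0.901]]
wrist_force: [0.6, -0.3, -1.2]
gripper_width: 0.311
neck mm [17.1 -1.5 84.6] tool-vs-neck rotvec [-0.1  8.7  0. ] q [ 23.   1. -42.  30. -28.  32.] F(neck) [-0.1 -0.2 -1.4] M [ 0.17  1.09 -0.02] w 0.311 8.2833
```

```bash

python3 -m jog '{"delta_pos":[[-2.1,0.6,-1.5],[-2,0.6,-1.4],[3.1,-0.6,-5.2],[3.1,-0.6,-5.2],[3.1,-0.5,-5.2],[3.1,-0.5,-5.2],[3.1,-0.5,-5.2],[3.1,-0.5,-5.2],[0,0,0],[0,0,0]],"rot":[[0,0,0],[0,0,0],[0,0,0],[0,0,0],[0,0,0],[0,0,0],[0,0,0],[0,0,0],[0,0,0],[0,0,0]],"grip":[5,5,5,5,5,5,5,5,5,5]}'
python3 st.py;python3 look.py m6.png x
```

```text
time_s: 9.12
tcp_pos: [0.5338, -0.0055, 0.1973]
ee_rot: [[0.89, -0.177, 0.42], [-0.158, -0.984, -0.08], [0.427, 0.005, -0.904]]
wrist_force: [-2.9, 2.3, -6.4]
gripper_width: 0.31
neck mm [ 7.  -1.9 46.5] tool-vs-neck rotvec [-0.3  9.1  0. ] q [ 20.   5. -46.  37. -21.  27.] F(neck) [-6.3  1.8 -3.4] M [1.06 2.72 0.28] w 0.31 9.1167
rot err [-1.35 -8.96  0.16] tcp in neck mm [ 7.3 -2.  46.9] F [-4.4  2.2 -6.5] 0.3126717057622541 9.2167
```

View pics/m6.png

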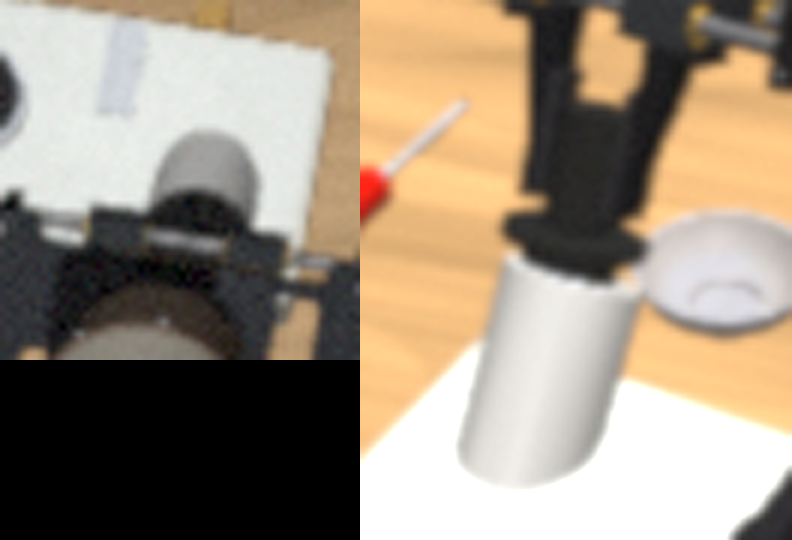

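The stopper is about 30 mm in and the flange is nearly at the rim, with light side loads. I'll continue, sliding the TCP towards the neck axis.

```bash

python3 -m jog '{"delta_pos":[[0.8,0.1,-2.5],[0.8,0.1,-2.5],[0.8,0.1,-2.5],[0.9,0.1,-2.5],[0,0,0],[0,0,0]],"rot":[[0,0,0],[0,0,0],[0,0,0],[0,0,0],[0,0,0],[0,0,0]],"grip":[5,5,5,5,5,5]}'
python3 st.py
```

```text
time_s: 9.72
tcp_pos: [0.5365, -0.0052, 0.1899]
ee_rot: [[0.889, -0.177, 0.423], [-0.158, -0.984, -0.08], [0.43, 0.004, -0.903]]
wrist_force: [-17.0, 4.7, 6.0]
gripper_width: 0.317
neck mm [ 4.9 -1.2 38.9] tool-vs-neck rotvec [-0.3  8.9  0. ] q [ 19.   6. -47.  41. -19.  24.] F(neck) [-11.1   1.6  14.8] M [1.45 4.82 0.27] w 0.317 9.7167
```

```bash

python3 -m jog '{"delta_pos":[[-0.8,0.2,-0.6],[-0.8,0.2,-0.6],[-0.2,0,-1.5],[-0.2,0,-1.5],[0,0,0],[0,0,0]],"rot":[[0,0,0],[0,0,0],[0,0,0],[0,0,0],[0,0,0],[0,0,0]],"grip":[5,5,5,5,5,5]}'
python3 st.py
```

```text
time_s: 10.22
tcp_pos: [0.5362, -0.0049, 0.1886]
ee_rot: [[0.886, -0.177, 0.428], [-0.158, -0.984, -0.08], [0.435, 0.003, -0.9]]
wrist_force: [-20.3, 2.1, 14.9]
gripper_width: 0.315
neck mm [ 4.  -0.9 38.1] tool-vs-neck rotvec [-0.2  8.6 -0. ] q [ 19.   6. -48.  43. -18.  22.] F(neck) [-8.4 -1.5 23.8] M [ 0.36  3.98 -0.18] w 0.315 10.2167
```

Axial force is 24 N with a small remaining gap, so the tilted grasp is binding. I'll open the jaws so the stopper can settle, then look.

```bash

python3 -m jog '{"delta_pos":[[0,0,0],[0,0,0],[0,0,0],[0,0,0],[0,0,0]],"rot":[[0,0,0],[0,0,0],[0,0,0],[0,0,0],[0,0,0]],"grip":[65,65,65,65,65]}'
python3 st.py;python3 look.py m7.png x
```

```text
time_s: 10.63
tcp_pos: [0.5374, -0.0038, 0.1863]
ee_rot: [[0.888, -0.176, 0.426], [-0.158, -0.984, -0.078], [0.433, 0.002, -0.902]]
wrist_force: [0.9, 0.0, 0.5]
gripper_width: 0.596
neck mm [ 3.5  0.4 35.6] tool-vs-neck rotvec [-0.1  8.7 -0. ] q [ 19.   6. -48.  43. -18.  22.] F(neck) [ 1.1  0.2 -0.1] M [ 0.1   0.9  -0.03] w 0.596 10.6333
rot err [-1.42 -8.67  0.08] tcp in neck mm [ 3.   0.2 35.5] F [-0.3 -0.8  0.2] 0.6292530615475637 10.7333
```

View pics/m7.png

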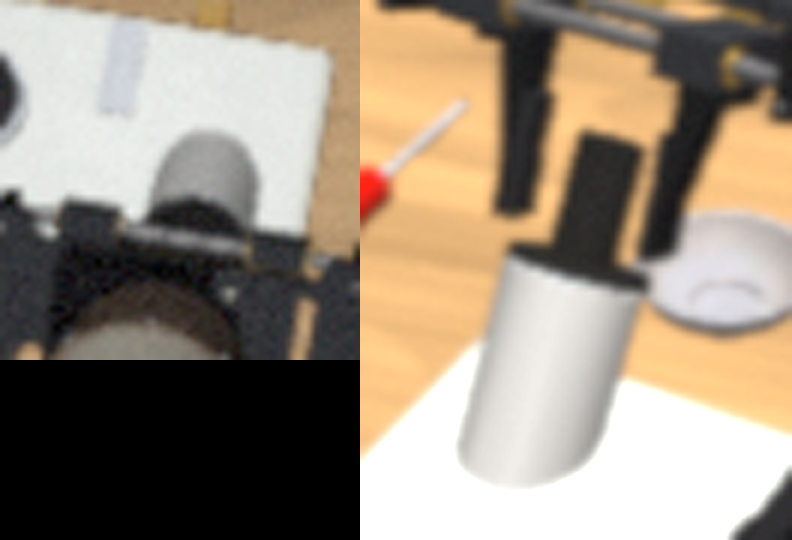

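On release it slid down; the flange now looks flat on the rim, with the handle top near (612,140). To be sure, I'll back off, close the jaws and press on the handle end. The contact height will also confirm the seating.

```bash

python3 -m jog '{"delta_pos":[[-7.5,1.3,11.1],[-7.5,1.3,11.1],[-7.5,1.3,11.2],[-7.5,1.4,11.2],[0,0,0],[0,0,0],[0,0,0],[0,0,0],[0,0,0],[0,0,0]],"rot":[[0,0,0],[0,0,0],[0,0,0],[0,0,0],[0,0,0],[0,0,0],[0,0,0],[0,0,0],[0,0,0],[0,0,0]],"grip":[65,65,65,65,0,0,0,0,0,0]}'
python3 -m jog '{"delta_pos":[[0,0,0],[0,0,0],[0,0,0],[0,0,0],[0,0,0]],"rot":[[0,0,0],[0,0,0],[0,0,0],[0,0,0],[0,0,0]],"grip":[0,0,0,0,0]}'
python3 st.py
```

```text
time_s: 11.57
tcp_pos: [0.5066, 0.0009, 0.2297]
ee_rot: [[0.889, -0.177, 0.423], [-0.158, -0.984, -0.079], [0.431, 0.003, -0.903]]
wrist_force: [0.2, 0.2, -0.4]
gripper_width: 0.284
time_s: 11.98
tcp_pos: [0.5067, 0.0012, 0.2305]
ee_rot: [[0.888, -0.176, 0.425], [-0.158, -0.984, -0.078], [0.432, 0.002, -0.902]]
wrist_force: [-1.0, 0.5, 0.7]
gripper_width: 0.009
neck mm [ 2.7 -0.  89.6] tool-vs-neck rotvec [-0.2  8.8  0. ] q [ 24.   0. -44.  32. -28.  30.] F(neck) [-0.5  0.3  1.2] M [ 0.16  0.86 -0.05] w 0.009 11.9833
```

```bash

python3 -m jog '{"delta_pos":[[3.1,-0.5,-4.5],[3.1,-0.5,-4.5],[1.1,-0.2,-1.7],[0.6,-0.1,-0.8],[0.6,-0.1,-0.8],[0.6,-0.1,-0.8],[0,0,0],[0,0,0]],"rot":[[0,0,0],[0,0,0],[0,0,0],[0,0,0],[0,0,0],[0,0,0],[0,0,0],[0,0,0]],"grip":[0,0,0,0,0,0,0,0]}'
python3 st.py
python3 -m jog '{"delta_pos":[[0.6,-0.1,-0.8],[0.6,-0.1,-0.8],[0,0,0]],"rot":[[0,0,0],[0,0,0],[0,0,0]],"grip":[0,0,0]}'
python3 st.py
```

```text
time_s: 12.65
tcp_pos: [0.5151, -0.0003, 0.2201]
ee_rot: [[0.887, -0.176, 0.428], [-0.157, -0.984, -0.078], [0.435, 0.002, -0.9]]
wrist_force: [-25.7, 8.4, 24.7]
gripper_width: 0.007
neck mm [ 3.9 -0.  76.2] tool-vs-neck rotvec [-0.1  8.6  0. ] q [ 23.   2. -45.  34. -25.  28.] F(neck) [-8.2  3.7 35.5] M [1.54 4.65 0.37] w 0.007 12.65
time_s: 12.9
tcp_pos: [0.5159, -0.0006, 0.2205]
ee_rot: [[0.886, -0.176, 0.43], [-0.157, -0.984, -0.078], [0.437, 0.002, -0.899]]
wrist_force: [-41.2, 11.7, 39.8]
gripper_width: 0.008
neck mm [ 4.8 -0.2 76.1] tool-vs-neck rotvec [-0.1  8.4  0. ] q [ 23.   2. -45.  35. -25.  28.] F(neck) [-12.7   4.4  56.9] M [2.3  6.98 0.54] w 0.008 12.9
```

The press held firm at 57 N at the expected height, about 56 mm against 55, so the stopper is home. I'll retract and work out the selector position.

```bash

python3 -m jog '{"delta_pos":[[-6,1,9],[-15,2.7,22.3],[-15,2.7,22.3],[0,0,25],[0,0,0]],"rot":[[0,0,0],[0,0,0],[0,0,0],[0,0,0],[0,0,0]],"grip":[40,60,60,60,60]}'
python3 st.py
python3 - <<'E'
from h import *
from kin import Ro
a=cam("top");b=cam("scene")
A=onz(a,[119.5/4+255-.4,103/4+140-.4],.12);B=onz(b,[571/4+205-.4,378/4+140-.4],.12);print("disc",A.round(4),B.round(4))
for p in(A,B):print(Ro.from_euler('z',.1757).apply(p-[.618,.0474,0]).round(4))
s=r.sense();R=s["ee_rot"];yt=np.array([.174,.985,0]);xt=np.array([.985,-.174,0])
print(s["tcp_pos"],"rot",np.degrees(Ro.from_matrix(np.c_[xt,-yt,[0,0,-1]]@R.T).as_rotvec()).round(2))
im=cv2.convertScaleAbs(np.hstack([cv2.resize(a["frame"][145:195,262:312],(396,396),interpolation=2),cv2.resize(b["frame"][140:265,270:395],(396,396),interpolation=2)])[:,:,::-1],alpha=1.4);cv2.imwrite("pics/m8.png",im)
E
```

```text
time_s: 13.32
tcp_pos: [0.4832, 0.0074, 0.3002]
ee_rot: [[0.884, -0.174, 0.434], [-0.158, -0.985, -0.074], [0.44, -0.003, -0.898]]
wrist_force: [0.9, 0.8, -0.0]
gripper_width: 0.3
neck mm [ 22.1   2.  160.8] tool-vs-neck rotvec [ 0.2  8.3 -0.1] q [ 28.  -7. -38.  25. -40.  35.] F(neck) [ 0.6  1.  -0.4] M [0.15 0.76 0.09] w 0.3 13.3167
disc [0.6382 0.1092 0.12  ] [0.6446 0.1113 0.12  ]
[0.0091 0.0644 0.12  ]
[0.015  0.0676 0.12  ]
[0.48134489 0.00621536 0.29521386] rot [ 4.54 25.27  0.11]
```

View pics/m8.png

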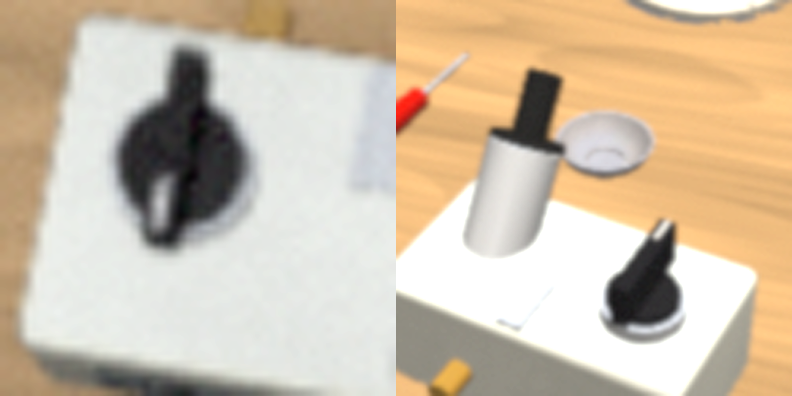

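The picture shows the stopper seated flush in the neck and the disc centre at about (0.640, 0.110). Now I'll move above the selector with the tool vertical.

```bash

python3 -m jog '{"delta_pos":[[15,10,0],[26,17,0],[30,20,-5],[30,20,-5],[30,20,-8],[27.7,16.8,-12],[0,0,0],[0,0,0]],"rot":[[0.7,4,0],[0.76,4.25,0],[0.76,4.25,0],[0.76,4.25,0],[0.76,4.25,0],[0.76,4.25,0.1],[0,0,0],[0,0,0]],"grip":[60,60,60,60,60,60,60,60]}'
python3 st.py
```

```text
time_s: 14.08
tcp_pos: [0.6409, 0.1097, 0.255]
ee_rot: [[0.984, -0.175, -0.015], [-0.175, -0.985, -0.007], [-0.013, 0.01, -1.0]]
wrist_force: [-0.5, -0.4, 0.5]
gripper_width: 0.597
neck mm [110.  130.2  45.9] tool-vs-neck rotvec [-0.6 35.1  0.2] q [ 24.  25.   6.   0. -73.  56.] F(neck) [-0.1 -0.5  0.6] M [-0.06  0.06  0.05] w 0.597 14.0833
```

```bash

python3 -m jog '{"delta_pos":[[-0.9,0.3,-30],[0,0,-30],[0,0,-30],[0,0,-15],[0,0,-5],[0,0,0],[0,0,0],[0,0,0],[0,0,0],[0,0,0]],"rot":[[0.5,-0.8,0],[0,0,0],[0,0,0],[0,0,0],[0,0,0],[0,0,0],[0,0,0],[0,0,0],[0,0,0],[0,0,0]],"grip":[60,60,60,60,60,60,5,5,5,5]}'
python3 -m jog '{"delta_pos":[[0,0,0],[0,0,0],[0,0,0],[0,0,0],[0,0,0],[0,0,0]],"rot":[[0,0,0],[0,0,0],[0,0,0],[0,0,0],[0,0,0],[0,0,0]],"grip":[5,5,5,5,5,5]}'
python3 st.py
```

```text
time_s: 14.92
tcp_pos: [0.6393, 0.1102, 0.1559]
ee_rot: [[0.985, -0.173, 0.015], [-0.173, -0.985, 0.008], [0.013, -0.01, -1.0]]
wrist_force: [-0.3, -0.3, -0.1]
gripper_width: 0.382
time_s: 15.42
tcp_pos: [0.6386, 0.1087, 0.1547]
ee_rot: [[0.985, -0.174, 0.011], [-0.174, -0.985, 0.005], [0.01, -0.007, -1.0]]
wrist_force: [-0.5, -4.5, 2.3]
gripper_width: 0.154
neck mm [ 51.6 128.9 -35.7] tool-vs-neck rotvec [ 0.4 33.8 -0.1] q [ 24.  28.  -3.   0. -58.  56.] F(neck) [ 1.6 -4.6  1.7] M [-1.81  0.14 -0.15] w 0.154 15.4167
```

The bar is gripped (13.4 mm opening), so I'll turn it clockwise.

```bash

python3 -m jog '{"delta_pos":[[0,0,0],[0,0,0],[0,0,0],[0,0,0],[0,0,0],[0,0,0],[0,0,0],[0,0,0],[0,0,0],[0,0,0]],"rot":[[0,0,-5],[0,0,-6],[0,0,-6],[0,0,-6],[0,0,-6],[0,0,-6],[0,0,-6],[0,0,-6],[0,0,-6],[0,0,-6]],"grip":[5,5,5,5,5,5,5,5,5,5]}'
python3 st.py
python3 -m jog '{"delta_pos":[[0,0,0],[0,0,0],[0,0,0],[0,0,0],[0,0,0],[0,0,0]],"rot":[[0,0,-6],[0,0,-6],[0,0,-5],[0,0,-3],[0,0,0],[0,0,0]],"grip":[5,5,5,5,5,5]}'
python3 st.py
```

```text
time_s: 16.25
tcp_pos: [0.6386, 0.109, 0.1547]
ee_rot: [[0.354, -0.935, 0.011], [-0.935, -0.354, -0.009], [0.012, -0.007, -1.0]]
wrist_force: [1.0, -4.2, 1.6]
gripper_width: 0.16
neck mm [ 51.6 129.1 -35.7] tool-vs-neck rotvec [-17.7  30.4 -57.3] q [ 24.  28.  -4.   1. -58.  -4.] F(neck) [ 2.3 -3.9  0.3] M [-1.41  0.16 -0.03] w 0.16 16.25
time_s: 16.75
tcp_pos: [0.6387, 0.109, 0.1547]
ee_rot: [[0.018, -1.0, 0.008], [-1.0, -0.018, -0.012], [0.012, -0.008, -1.0]]
wrist_force: [0.9, -4.7, 2.5]
gripper_width: 0.162
neck mm [ 51.7 129.2 -35.7] tool-vs-neck rotvec [-23.7  27.8 -76.3] q [ 24.  28.  -3.   1. -58. -24.] F(neck) [ 2.8 -4.4  1.1] M [-1.45  0.06 -0.21] w 0.162 16.75
```

Turned about 79°, nearly at the stop (80°). Now I'll release, lift away and look.

```bash

python3 -m jog '{"delta_pos":[[0,0,0],[0,0,0],[0,0,0],[0,0,0],[0,0,0],[0,0,10],[0,0,30],[0,0,38],[0,0,38],[0,0,20]],"rot":[[0,0,0],[0,0,0],[0,0,0],[0,0,0],[0,0,0],[0,0,0],[0,0,0],[0,0,0],[0,0,0],[0,0,0]],"grip":[70,70,70,70,70,70,70,70,70,70]}'
python3 -m jog '{"delta_pos":[[-20,30,0],[-30,35,0],[-30,35,0],[-30,35,0],[-20,30,0],[0,0,0],[0,0,0]],"rot":[[0,0,0],[0,0,0],[0,0,0],[0,0,0],[0,0,0],[0,0,0],[0,0,0]],"grip":[70,70,70,70,70,70,70]}'
python3 - <<'E'
from h import *
a=cam("top");b=cam("scene")
im=cv2.convertScaleAbs(np.hstack([cv2.resize(a["frame"][140:220,262:342],(396,396),interpolation=2),cv2.resize(b["frame"][140:265,270:395],(396,396),interpolation=2)])[:,:,::-1],alpha=1.4);cv2.imwrite("pics/m9.png",im)
E
```

```text
time_s: 17.58
tcp_pos: [0.6404, 0.1102, 0.297]
ee_rot: [[0.019, -1.0, 0.018], [-1.0, -0.019, -0.009], [0.009, -0.018, -1.0]]
wrist_force: [0.6, 0.3, 1.1]
gripper_width: 0.689
time_s: 18.17
tcp_pos: [0.5164, 0.2667, 0.2916]
ee_rot: [[0.022, -1.0, 0.01], [-1.0, -0.022, -0.01], [0.01, -0.01, -1.0]]
wrist_force: [1.0, -0.4, -0.4]
gripper_width: 0.698
```

View pics/m9.png

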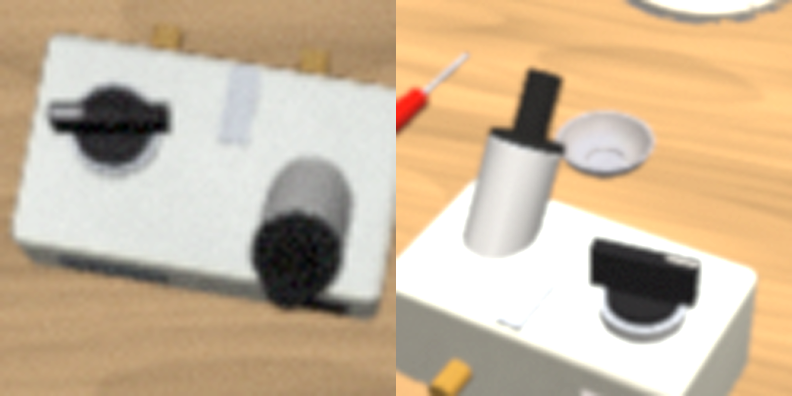

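The bar now lies across the unit, about 80° clockwise of its start (pointer at (65,112)). The stopper is still flush in the neck and the arm is clear.

```bash
python3 -c "
from station import finish_job;print(finish_job())"
```

```text
the job is handed in; nothing more can be done
None
```

The larger stopper is in the filler neck and the selector is turned to its far stop. I handed the job in at about 18 s of robot time. No verdict was reported.

- **Stopper:** joint 5 reached its limit on the first, straight insertion, so I inserted it with the tool tipped about 9° more upright. That bound about 4 mm short of home at 24 N. When I opened the jaws, the stopper slid in by itself. I then pressed on the handle with 57 N: it held firm, with the top about 56 mm above the rim against the nominal 55. The flange looked flat on the rim in the last pictures.
- **Selector:** I gripped the bar about 12 mm higher than intended (155 mm instead of 143 mm) and turned it about 79° clockwise. After release it stayed across the unit, at roughly 1.4 rad by eye in the picture; I had no direct joint reading.
- **Other checks:** the gripper was clear of everything at the end. I kept well clear of the bottle and jar, but the last picture didn't cover them.
- **Disagreement:** the two cameras differed by about 7 mm in x on the neck mouth. I used the average, and contact with the neck did the final centring.

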